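# Hang the embroidery hoop on the turning hoop tree

## Robot

A 6-joint arm with a two-finger parallel gripper is mounted at the origin on the work surface. World frame = base frame: x ahead of the robot, y to its left, z up, the work surface at z = 0. Lengths are in mm, angles in rad, forces in N, time in s.
With the tool pointing down it reaches from about 275 to 1000 mm from the base axis. Payload 8.4 kg.
Tool frame: the origin (TCP) lies midway between the tips of the shut fingers; the grasp point (between the pads) lies 19 mm behind it; z points along the fingers, y is the direction in which the jaws open and shut (so a half turn about z gives the same grasp; the last joint's range is limited). The gripper opens to 85 mm and grips with 20 to 120 N. Pads are 22 mm wide; open, the fingers measure 114 mm over their backs; the gripper's body (76 mm by 85 mm) begins 54 mm behind the grasp point. The pads swing forward as they close: fully open they stand 13 mm farther back than shut.
Start: joints at [1.17, 0.353, 1.633, -0, 1.155, -0.002], TCP at [242.694, 575.958, 231.281] pointing down, gripper open.
Joint ranges: [-2.63, 2.63], [-0.92, 2.1], [0.06, 2.66], [-1.3, 4.44], [0, 2.69], [-3.02, 3.02]. Speed limits (rad/s): [2.22, 2.22, 2.79, 3.14, 3.14, 3.14].

## Interface

Orientations are given as a 3x3 rotation matrix whose columns are the frame's x, y, z axes.
In Python, from station import manip gives the robot as it stands.
- The arm moves only by the tool jog_arm, never from a script. Its argument "steps" is one flat list of numbers, 5 for each row, row after row: the finger opening in mm, from 0 to 85.4, then the shift along the tool's x, y, z in units of 40 mm (1.0 is 40 mm), then the turn about the tool's z in units of 5 degrees (1.0 is 5 degrees). A call has 1 to 12 rows; each row is the pose to reach, as a shift and turn from the pose commanded when the call began, along the tool's axes at that moment; what a row does not reach only later rows make up. A row lasts 1/12 s, in which the tool goes at most 41.7 mm and 7.16 degrees, less where a joint would pass 70% of its speed; a pose out of reach is approached as far as the arm can. A call with a gripper value outside its range is refused whole. The fingers move at their own pace and stop on an object; "newtons" is the grip in N (left out, the last holds). Time passes only in rows, so rows that repeat a pose let the fingers close. It gives the time, the measured TCP pose, the force and the opening at its end, in the units of the state.
- manip.get_state(): the state, without advancing time (a new reading comes with each control period).
- manip.get_image(name): name is "scene" or "top" or "wrist"; returns a dict with "pixels" (420x560x3 uint8, red, green, blue), "z_map" (420x560 float32, mm along the optical axis (not along the pixel's ray), 0 where there is no reading), "fx", "fy", "cx", "cy" (pixels), "distortion" ([k1, k2, p1, p2, k3] as OpenCV has them; the pictures are not rectified), "pose" (4x4, takes a point from camera to world coordinates). Camera axes: x right, y down, z forward; pixel columns grow to the right and rows downward; lengths in mm; the calibration is good to about 2 mm. A picture is of the moment at which its call begins.
- manip.hand_in(): hands the job in, once; it reports no verdict.
Trained networks look in a picture, given as the dict that the camera call returned (one of the last four; its "shot" number tells which), for a name from the list of things; names that differ only in an ending like _2 or _b are one class to them, and where a whole thing is asked for, a point or a joint stands for the part that bears it (a point fixed in the world has none). Each returns a list of dicts, best first, with "conf" (0 to 1); they miss things now and then, are a little off and sometimes report something else, mostly with a low value. They report only what shows in the picture. A call takes as long as a camera call. They do not tell look-alikes from the thing itself.
- manip.find_in(picture, target): "position" ([row, column] in pixels, amid what is visible of it).
- manip.regions_of(picture, target): "mask" (420x560 bool, what is visible of it) and "position" ([row, column] in pixels, amid what is visible of it).
The state is a dict: "t": time; "q": joint angles; "dq": joint speeds; "joint_efforts": joint torques, N m; "tcp_pos": TCP position; "eef_rot": TCP orientation; "wrist_force": force on the tool from outside, world axes, zero at the start; "wrist_torque": the same for the moment, N m; "gripper_width": finger opening in mm.
Only numpy, scipy, OpenCV 4.12 (cv2) and the standard library are available. Lean on these libraries where they do the work, as an engineer would, in place of code of your own. Each camera call takes 0.05 s, during which the arm holds its last target.

## Task

Turn the hoop tree by pushing on it until its empty branch points along the straight toe of its foot, towards the robot. Then pick up the loose embroidery hoop by its metal sleeve, slip the sleeve down over that branch's sprung pin and push it, by feel and gently, fully home onto the rubber pad of the stop collar, then let go. Leave the things standing around alone, and never push on the tree with more than about 25 N.

Things in the scene. Friction and masses are not known exactly. Their poses are not given: they have to be found in the camera images.
- tree (a joint): Turning head of the hoop tree: three level branches 120 deg apart on an upright axis. 0: the empty branch points along the toe of the foot, towards the robot; positive is anticlockwise from above (at 1.5 it points to the robot's right, -y). Starts at 0.9 to 2.0, to be brought to 0. Stiff (0.25 N m friction: 3 to 5 N at 75 to 55 mm from the axis); stays where left.
- stand: Fixed round dark steel foot of the tree, 170 mm across; origin on the turning axis at table height. Its x axis points away from the toe, a flat bar 24 mm wide reaching 125 mm from the axis, roughly towards the robot. Hub 40 mm across, top 165 mm up. The two full branches' hoops are fixed to them, stick out 211 mm from the axis, tops 212 mm up.
- free_branch (a point): Middle of the top face of the empty branch, 60 mm from the tree's axis: a dark steel bar 12 mm wide and 10 mm high, its top 160 mm above the table. Closed fingers can push against the bar's side here.
- free_pin (a point): Tip of the upright steel pin at the end of the empty branch, 100 mm from the tree's axis, 210 mm above the table. The pin is 12.6 mm thick, 50 mm tall, its top 8 mm tapering to 5 mm. Two brass spring leaves bulge from its sides (18 mm over both), 28 to 48 mm above the branch: they grip the sleeve and resist with 2 to 7 N, so the hoop does not drop home by itself.
- pin_foot (a point): Foot of that pin, on its centre line, level with the branch's top. Above it a stop collar with a black rubber pad (26 mm across, 10 mm thick in all) is clamped on the pin. Its height differs each time and is not measured: its top is 10 to 26 mm above this point (24 to 40 mm below the pin's tip). The sleeve meeting the pad is felt as a sharp rise of force (7 N per mm, solid after 4 mm); a push of 8 to 15 N is right.
- hoop_sleeve (a point): Centre, half-way up, of the loose hoop's upright steel sleeve: a tube 30 mm across, 40 mm tall, with a 14.4 mm through hole. At its foot a wooden ring 90 mm across and 10 mm high lies flat along this point's +x, its middle 66 mm away. z is up along the hole. Grip the sleeve across y. 0.10 to 0.20 kg. Once hung it may point any way round.
- thread_cone: Bystander: a loose cone of thread, 60 mm across, 96 mm tall; origin at its underside.
- spool: Bystander: a loose small spool, 38 mm across, 52 mm tall; origin at its underside.
- oil_can: Bystander: a loose can, 48 mm across, 100 mm tall; origin at its underside.
There are look-alikes about, which are no part of the job. Of the things that look like the part that bears hoop_sleeve, the largest one is meant.

How it is judged (in metres and radians):
On the way:
1. the empty branch points along the toe of the foot, the hoop not yet on it (value of joint tree between -0.15 and 0.15 rad and distance between hoop_sleeve and free_pin above 0.05 m), for 0.2 s.
At the end, for the whole second after the job is handed in: The empty branch points along the toe within 0.15 rad; the loose hoop's sleeve is on its pin (within 6 mm sideways, upright within 0.15 rad) with its foot on the collar's rubber pad (gap under 2 mm; pad middle to top 3 mm); hoop and tree at rest, released (value of joint tree between -0.15 and 0.15 rad and horizontal distance between hoop_sleeve and free_pin below 0.006 m and z of pad_c0 in the frame of hoop_sleeve above -0.025 m and angle between hoop_sleeve's own z axis and vertical below 0.15 rad and linear speed of hoop below 0.02 m/s and velocity of joint tree between -0.05 and 0.05 rad/s); the robot touches nothing.
It fails at once if the hoop is forced onto the stop collar (over 25 N) (contact force between hoop and collar above 25 N).
It fails at once if the robot pushes the tree with over 25 N (contact force between any of the fingers, the arm and stand above 25 N).
It fails at once if a bystander is disturbed (moved over 20 mm) (distance of any of thread_cone, spool, oil_can from where it was at the start of the episode above 0.02 m).
It also fails if it takes over 72 s, if anything falls off the work surface, if the arm or the gripper's body presses on something with over 40 N, if the wrist force passes 120 N, or if a joint passes its speed limit or range.

## Working session

There is one attempt and no reset: what is moved stays moved. The work goes in short steps, Python scripts to look and compute and a tool call to move; the robot and the scene stay as the last step left them, time stands still between calls to the robot, and variables do not carry over. Pictures are saved under pics/ and viewed, and the job is handed in when it is done.

Besides the shell and the picture viewer there is one more tool, called as a command line: name --argument value ..., lists and objects as JSON in quotes. jog_arm: Moves the arm, as the interface text tells. Its arguments: {"type":"object","properties":{"steps":{"type":"array","items":{"type":"number"}},"newtons":{"type":"number"}},"required":["steps"]}

```bash
ls; mkdir -p pics
cat > h.py <<'E'
import numpy as np,cv2
from station import manip
def px2w(im,r,c,z=None):
    K=np.array([[im['fx'],0,im['cx']],[0,im['fy'],im['cy']],[0,0,1.]])
    p=cv2.undistortPoints(np.array([[[float(c),float(r)]]]),K,np.array(im['distortion'],float))[0,0]
    if z is None: z=im['z_map'][int(round(r)),int(round(c))]
    P=np.array(im['pose']); return (P@np.array([p[0]*z,p[1]*z,z,1]))[:3]
def cloud(im):
    K=np.array([[im['fx'],0,im['cx']],[0,im['fy'],im['cy']],[0,0,1.]])
    h,w=im['z_map'].shape
    cc,rr=np.meshgrid(np.arange(w),np.arange(h))
    pts=np.stack([cc.ravel(),rr.ravel()],1).astype(np.float64)[:,None]
    p=cv2.undistortPoints(pts,K,np.array(im['distortion'],float))[:,0]
    z=im['z_map'].ravel()
    X=np.c_[p*z[:,None],z,np.ones(len(z))]@np.array(im['pose']).T
    X=X[:,:3]; X[z==0]=np.nan
    return X.reshape(h,w,3)
def save(im,n): cv2.imwrite('pics/'+n+'.png',im['pixels'][:,:,::-1])
E
python3 - <<'E'
from h import *
s=manip.get_state();print({k:np.round(v,3).tolist() for k,v in s.items()})
for n in ['scene','top']:
    im=manip.get_image(n);save(im,n+'0');C=cloud(im)
    print(n,np.round(im['pose'],2).tolist())
    for t in ['stand','tree','free_branch','free_pin','hoop_sleeve','thread_cone','spool','oil_can','pin_foot']:
        for d in manip.find_in(im,t)[:4]:
            r,c=d['position'];print(t,round(d['conf'],2),np.round([r,c]),np.round(C[int(r),int(c)]))
E
```

```text
pics
{'t': 0.0, 'q': [1.17, 0.354, 1.634, -0.0, 1.155, -0.002], 'dq': [-0.0, -0.0, 0.0, -0.001, -0.002, 0.0], 'joint_efforts': [-0.0, -60.524, -34.206, 0.0, 0.009, 0.0], 'tcp_pos': [242.487, 575.489, 230.556], 'eef_rot': [[-0.922, 0.388, -0.001], [0.388, 0.922, -0.001], [0.0, -0.001, -1.0]], 'wrist_force': [0.096, -0.134, 0.911], 'wrist_torque': [-0.014, -0.015, 0.009], 'gripper_width': 85.286}
scene [[-0.78, 0.47, -0.4, 962.29], [0.62, 0.58, -0.52, 604.84], [-0.02, -0.66, -0.75, 943.47], [0.0, 0.0, 0.0, 1.0]]
stand 0.81 [219. 236.] [607. -70.  71.]
tree 0.62 [201. 236.] [609. -56. 157.]
free_branch 0.92 [204. 236.] [612. -48. 155.]
free_pin 0.76 [204. 234.] [613. -58. 142.]
hoop_sleeve 0.58 [304. 366.] [491. 308.   9.]
hoop_sleeve 0.55 [273. 406.] [345. 309.   6.]
thread_cone 0.98 [331. 266.] [736. 230.  55.]
thread_cone 0.32 [200. 234.] [614. -58. 158.]
spool 0.85 [349. 339.] [636. 360.  50.]
oil_can 0.68 [148. 254.] [ 390. -291.   58.]
pin_foot 0.92 [201. 232.] [616. -61. 154.]
top [[0.02, -0.99, 0.16, 370.58], [-1.0, -0.02, 0.01, 27.62], [-0.01, -0.16, -0.99, 1224.18], [0.0, 0.0, 0.0, 1.0]]
stand 0.83 [192. 326.] [601. -82.  74.]
tree 0.87 [179. 331.] [613. -88. 170.]
free_branch 0.78 [179. 332.] [615. -91. 165.]
free_pin 0.61 [179. 333.] [615. -93. 165.]
hoop_sleeve 0.88 [232. 187.] [483. 315.   7.]
hoop_sleeve 0.64 [277. 187.] [352. 309.   1.]
hoop_sleeve 0.43 [227. 237.] [502. 169.  -2.]
thread_cone 0.87 [152. 222.] [708. 214.  80.]
thread_cone 0.62 [187. 321.] [626. -72.  20.]
spool 0.55 [183. 174.] [621. 353.  54.]
oil_can 0.54 [274. 406.] [ 375. -295.  105.]
pin_foot 0.79 [178. 330.] [618. -86. 162.]
```

View pics/scene0.png

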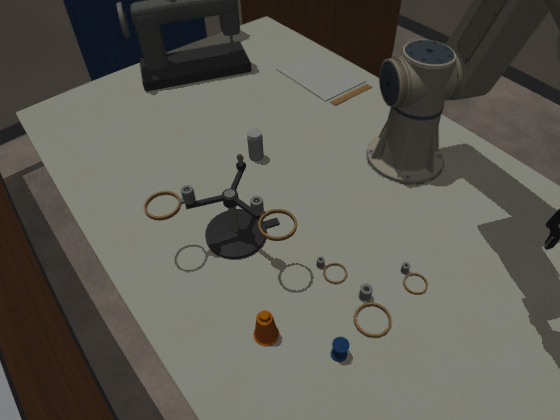

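View pics/top0.png

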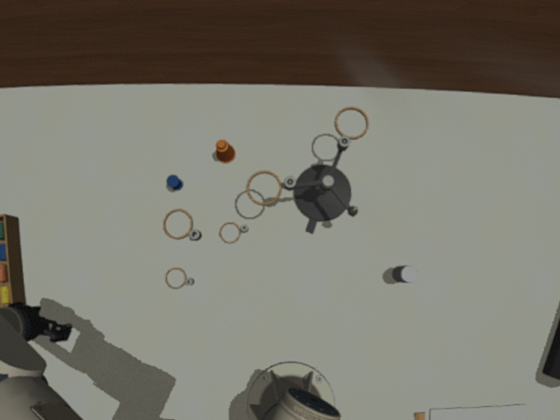

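```bash
cat >> h.py <<'E'
def ray(im,r,c,z):
    a=px2w(im,r,c,500.);b=px2w(im,r,c,1000.);t=(z-a[2])/(b[2]-a[2]);return a+t*(b-a)
E
python3 - <<'E'
from h import *
for n in ['scene','top']:
    im=manip.get_image(n);C=cloud(im);P=im['pixels']
    cv2.imwrite(f'pics/{n}_crop.png',cv2.resize(P[110:300,150:430] if n=='scene' else P[100:300,150:380],None,fx=2.8 if n=='scene' else 3,fy=2.8 if n=='scene' else 3,interpolation=cv2.INTER_CUBIC)[:,:,::-1])
    X=C.reshape(-1,3)
    m=(X[:,0]>450)&(X[:,0]<800)&(X[:,1]>-300)&(X[:,1]<120)
    for lo,hi in [(162,172),(195,225)]:
        k=(m&(X[:,2]>lo)&(X[:,2]<hi)).reshape(420,560).astype(np.uint8)
        nn,l,st,ce=cv2.connectedComponentsWithStats(k)
        for i in range(1,nn):
            if st[i,4]>3:
                q=C[l==i];print(n,lo,st[i,4],np.round(ce[i]),np.round(q.mean(0),1),np.round(q.min(0)),np.round(q.max(0)))
    m=(X[:,0]>300)&(X[:,0]<600)&(X[:,1]>120)&(X[:,1]<400)&(X[:,2]>30)&(X[:,2]<60)
    k=m.reshape(420,560).astype(np.uint8);nn,l,st,ce=cv2.connectedComponentsWithStats(k)
    for i in range(1,nn):
        if st[i,4]>5: q=C[l==i];print('sl',n,st[i,4],np.round(ce[i]),np.round(np.nanmean(q,0),1),np.round(q.max(0)))
    for d in manip.regions_of(im,'hoop_sleeve'):
        q=C[d['mask']];q=q[~np.isnan(q[:,0])]; print('hoop',n,d['conf'],d['mask'].sum(),np.round(q.min(0)),np.round(q.max(0)),d['position'])
    for d in manip.regions_of(im,'stand')[:1]:
        q=C[d['mask']];q=q[(q[:,2]<30)]; print('stand',n,np.round(q.min(0)),np.round(q.max(0)))
E
```

```text
scene 162 32 [241. 167.] [ 534.8 -136.4  168.3] [ 521. -147.  163.] [ 545. -129.  172.]
scene 162 4 [239. 172.] [ 548.3 -126.5  162.8] [ 545. -128.  162.] [ 551. -125.  163.]
scene 162 102 [229. 194.] [611.2 -77.6 164.2] [592. -98. 162.] [628. -54. 169.]
scene 162 25 [190. 204.] [ 707.5 -106.6  166.4] [ 696. -116.  162.] [ 718. -103.  171.]
scene 162 16 [256. 216.] [604.1  27.1 166.4] [597.  15. 162.] [608.  34. 171.]
scene 195 34 [240. 156.] [ 533.9 -138.7  202.3] [ 527. -146.  195.] [ 540. -133.  211.]
scene 195 133 [187. 191.] [ 704.9 -111.5  207.1] [ 690. -131.  195.] [717. -98. 215.]
scene 195 148 [256. 202.] [597.6  23.2 207.1] [582.   4. 195.] [611.  35. 214.]
sl scene 99 [366. 289.] [477.5 288.2  38. ] [491. 302.  43.]
hoop scene 0.79 521 [439. 258.  -4.] [553. 389.  43.] [304.5, 368.1]
hoop scene 0.66 205 [317. 294.  -2.] [380. 375.  31.] [272.9, 410.4]
hoop scene 0.6 274 [459. 139.  -6.] [520. 222.  29.] [270.1, 327.5]
stand scene [ 458. -310.   -5.] [726.  25.  30.]
top 162 4 [342. 151.] [ 690.6 -115.7  164.1] [ 690. -120.  162.] [ 691. -112.  165.]
top 162 6 [332. 171.] [
[... 233 characters left out ...]
1.  -128.   162.5] [ 550. -130.  162.] [ 553. -125.  163.]
top 162 4 [351. 215.] [ 521.8 -138.5  169.3] [ 521. -142.  165.] [ 523. -136.  172.]
top 195 125 [343. 142.] [ 701.2 -114.4  208.9] [ 688. -128.  196.] [ 717. -101.  216.]
top 195 123 [290. 182.] [594.9  18.3 209.7] [581.   5. 196.] [609.  33. 215.]
top 195 26 [354. 209.] [ 532.1 -140.1  204.7] [ 527. -147.  200.] [ 539. -134.  212.]
sl top 76 [194. 234.] [475.1 286.5  38.8] [489. 301.  44.]
hoop top 0.62 183 [461. 272.  -6.] [544. 385.  44.] [236.0, 188.1]
hoop top 0.46 57 [490. 136.  -2.] [517. 197.  32.] [227.3, 239.4]
hoop top 0.43 142 [319. 286.  -2.] [377. 374.  32.] [279.2, 182.0]
stand top [ 490. -210.   -7.] [888. 130.  29.]
```

```bash
ls pics
```

```text
scene0.png
scene_crop.png
top0.png
top_crop.png
```

View pics/top_crop.png

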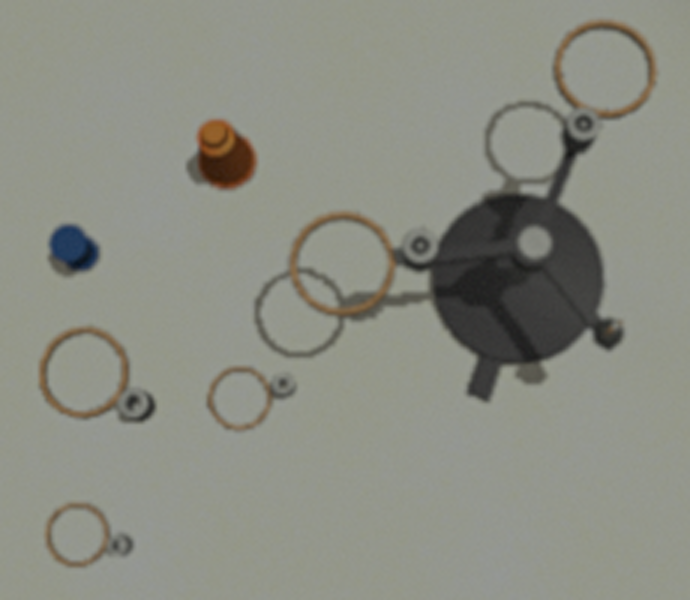

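View pics/scene_crop.png

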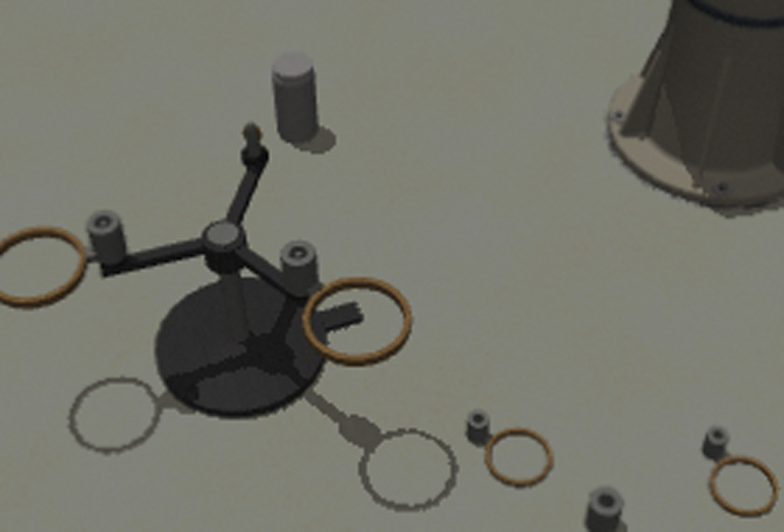

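Run:
```python
from h import *
im=manip.get_image('top')
f=lambda x,y,z:ray(im,100+(y-1)/3,150+(x-1)/3,z)
toe=f(479,397,6);hub=f(534,243,165);disc=f(516,279,6);pin=f(605,322,210);pinb=f(610,333,180)
sl=f(133.5,402,40);rg=f(84,372,8)
print(toe,hub,disc,pin,sl,rg,np.linalg.norm(rg-sl), np.linalg.norm(toe-disc))
d=toe-disc;print('toe ang',np.arctan2(d[1],d[0]));d=toe-hub;print('toe ang',np.arctan2(d[1],d[0]));d=pin-hub;print('pin',np.arctan2(d[1],d[0]))
d=rg-sl;print('ring',np.degrees(np.arctan2(d[1],d[0])))
im=manip.get_image('scene')
f=lambda x,y,z:ray(im,110+(y-.9)/2.8,150+(x-.9)/2.8,z)
toe=f(356,313,6);hub=f(224,234,165);disc=f(241,348,6);pin=f(251,128,210)
sl=ray(im,110+491/2.8,150+604/2.8,40);print(toe,hub,disc,pin,sl)
d=toe-hub;print('toe ang',np.arctan2(d[1],d[0]));d=pin-hub;print('pin',np.arctan2(d[1],d[0]))
```

```text
[491.75225841 -43.38755467   6.        ] [609.85052857 -79.61790178 165.        ] [609.0658381  -78.17335432   6.        ] [ 535.16190046 -133.59792936  210.        ] [475.40793973 285.67400755  40.        ] [506.35174477 343.46797079   8.        ] 72.94971732368758 122.36228110316895
toe ang 2.8533317498733255
toe ang 2.843926104294105
pin -2.5157712079570196
ring 61.834696830036926
[496.4634222 -38.5514261   6.       ] [610.32662184 -76.90286822 165.        ] [612.55152231 -74.58179992   6.        ] [ 536.54424062 -134.52407066  210.        ] [470.72384527 281.26498745  40.        ]
toe ang 2.816707079038664
pin -2.4785688112969106
```

```bash
cat >> h.py <<'E'
def plan(x,y,z,ang=None):
    """target TCP world; ang = desired world angle deg of tool x"""
    s=manip.get_state();R=np.array(s['eef_rot']);p=np.array(s['tcp_pos'])
    d=R.T@(np.array([x,y,z])-p)/40
    a=np.degrees(np.arctan2(R[1,0],R[0,0]));t=0 if ang is None else -((ang-a+180)%360-180)/5
    print('pos',np.round(p,1),'ang',round(a,1),'q',np.round(s['q'],2),'F',np.round(s['wrist_force'],1),'w',round(s['gripper_width'],1),'t',s['t'],'-> units',np.round(d,3),'turn',round(t,2))
E
python3 - <<'E'
from h import *
plan(584,-143,300,180)
E
```

```text
pos [242.7 576.  231.3] ang 157.1 q [ 1.17  0.35  1.63  0.    1.16 -0.  ] F [ 0.  -0.1  0.1] w 85.8 t 1.4 -> units [-14.843 -13.25   -1.718] turn -4.57
```

jog_arm --steps '[0,0,0,-0.8,0,0,-1,-0.9,-1.718,-0.5,0,-2,-1.8,-1.718,-1,0,-3,-2.7,-1.718,-1.5,0,-3.7,-3.3,-1.718,-2,0,-4.4,-3.9,-1.718,-2.5,0,-5.1,-4.5,-1.718,-3,0,-5.8,-5.2,-1.718,-3.5,0,-6.5,-5.8,-1.718,-4,0,-7.2,-6.4,-1.718,-4.5,0,-7.9,-7,-1.718,-4.57,0,-8.6,-7.7,-1.718,-4.57]' --newtons 40

```text
t: 2.4
tcp_pos: [436.3, 167.3, 300.4]
eef_rot: [[-1.0, -0.001, 0.001], [-0.001, 1.0, 0.0], [-0.001, 0.0, -1.0]]
wrist_force: [0.8, -0.2, -0.5]
gripper_width: 0.1
```

Run:
```python
from h import *
plan(584,-143,300,180)
```

```text
pos [436.3 167.3 300.4] ang -180.0 q [ 0.36  0.03  1.87 -0.    1.23 -1.21] F [ 0.8 -0.2 -0.5] w 0.1 t 2.4 -> units [-3.687 -7.761  0.01 ] turn 0.01
```

jog_arm --steps '[0,-0.4,-0.8,0,0,0,-0.8,-1.6,0,0,0,-1.2,-2.4,0,0,0,-1.6,-3.2,0,0,0,-2,-4,0,0,0,-2.4,-4.8,0,0,0,-2.8,-5.6,0,0,0,-3.2,-6.4,0,0,0,-3.5,-7.2,0,0,0,-3.69,-7.76,0,0,0,-3.69,-7.76,0,0,0,-3.69,-7.76,0,0]'

```text
t: 3.4
tcp_pos: [583.1, -142.2, 299.6]
eef_rot: [[-1.0, 0.002, -0.001], [0.002, 1.0, 0.0], [0.001, 0.0, -1.0]]
wrist_force: [-0.3, 0.1, -0.2]
gripper_width: 0.0
```

Run:
```python
from h import *
plan(584,-143,146,180)
im=manip.get_image('wrist');save(im,'w1');print(np.round(im['pose'],2).tolist())
im=manip.get_image('top');save(im,'t1')
```

```text
pos [ 583.1 -142.2  299.6] ang 179.9 q [-0.24  0.26  1.61  0.    1.27 -1.81] F [-0.3  0.1 -0.2] w 0.0 t 3.4 -> units [-0.025 -0.02   3.84 ] turn -0.03
[[0.0, 0.96, 0.29, 508.58], [1.0, -0.0, -0.0, -142.25], [-0.0, 0.29, -0.96, 442.31], [0.0, 0.0, 0.0, 1.0]]
```

View pics/w1.png

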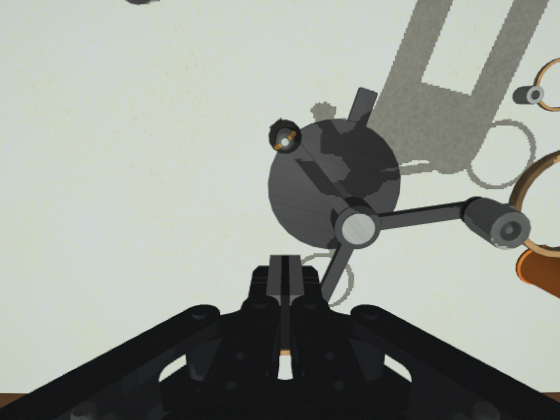

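Run:
```python
from h import *
im=manip.get_image('wrist');C=cloud(im)
print('hub',ray(im,229,357,165),C[229,357],'pin',ray(im,142,286,210),C[142,286])
t=ray(im,92,366,6);d=ray(im,184,334,6);print('toe',t,C[92,366],'disc',d)
h=ray(im,229,357,165);p=ray(im,142,286,210)
for a,b in((t,d),(t,h),(p,h)): v=a-b;print(np.arctan2(v[1],v[0]),np.linalg.norm(v[:2]))
q=C.reshape(-1,3);m=(q[:,2]>162)&(q[:,2]<168)&(abs(q[:,0]-610)<28)&(abs(q[:,1]+79)<28);print(np.nanmedian(q[m],0),(q[m].min(0)+q[m].max(0))/2)
```

```text
hub [610.36620493 -79.01760785 165.        ] [610.248268   -79.08891985 165.32039783] pin [ 532.22360199 -139.95032707  210.        ] [ 532.40890201 -139.94381428  208.20635371]
toe [493.98155088 -43.19046127   6.        ] [494.03175563 -43.53514235   7.54166902] disc [606.96251372 -77.1123122    6.        ]
2.8499120638251134 117.96351102929634
2.842964344350589 121.77426710593429
-2.479313658690253 99.09118358423956
[609.40810444 -80.87620131 164.5822352 ] [613.61280668 -80.63499282 164.37988308]
```

jog_arm --steps '[0,0,0,0.5,0,0,0,0,1.1,0,0,0,0,1.7,0,0,0,0,2.3,0,0,0,0,2.9,0,0,0,0,3.4,0,0,0,0,3.7,0,0,0,0,3.84,0,0,0,0,3.84,0]'

```text
t: 4.3
tcp_pos: [582.6, -140.4, 145.7]
eef_rot: [[-1.0, -0.001, -0.002], [-0.001, 1.0, 0.0], [0.002, 0.0, -1.0]]
wrist_force: [0.9, -0.0, -0.2]
gripper_width: 0.2
```

Run:
```python
from h import *
for p in [(578,-135),(567,-120),(555,-103),(548,-92),(540,-81)]: plan(*p,146)
im=manip.get_image('wrist');save(im,'w2')
```

```text
pos [ 582.6 -140.4  145.7] ang -179.9 q [-0.24  0.41  1.76  0.    0.97 -1.81] F [ 0.9 -0.  -0.2] w 0.2 t 4.3 -> units [ 0.116  0.136 -0.007] turn 0
pos [ 582.6 -140.4  145.7] ang -179.9 q [-0.24  0.41  1.76  0.    0.97 -1.81] F [ 0.9 -0.  -0.2] w 0.2 t 4.3 -> units [ 0.39   0.511 -0.007] turn 0
pos [ 582.6 -140.4  145.7] ang -179.9 q [-0.24  0.41  1.76  0.    0.97 -1.81] F [ 0.9 -0.  -0.2] w 0.2 t 4.3 -> units [ 0.69   0.936 -0.006] turn 0
pos [ 582.6 -140.4  145.7] ang -179.9 q [-0.24  0.41  1.76  0.    0.97 -1.81] F [ 0.9 -0.  -0.2] w 0.2 t 4.3 -> units [ 0.865  1.212 -0.006] turn 0
pos [ 582.6 -140.4  145.7] ang -179.9 q [-0.24  0.41  1.76  0.    0.97 -1.81] F [ 0.9 -0.  -0.2] w 0.2 t 4.3 -> units [ 1.065  1.487 -0.005] turn 0
```

View pics/w2.png

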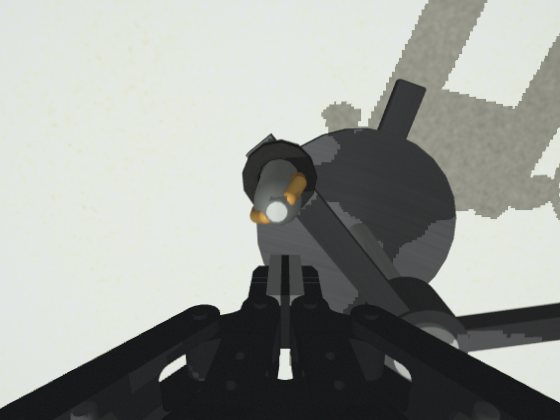

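jog_arm --steps '[0,0.06,0.08,0,0,0,0.12,0.16,0,0,0,0.18,0.24,0,0,0,0.24,0.32,0,0,0,0.3,0.4,0,0,0,0.36,0.48,0,0,0,0.42,0.56,0,0,0,0.48,0.64,0,0,0,0.54,0.72,0,0,0,0.6,0.8,0,0,0,0.66,0.88,0,0,0,0.69,0.94,0,0]'

```text
t: 5.35
tcp_pos: [556.9, -104.1, 147.8]
eef_rot: [[-1.0, -0.0, 0.004], [-0.0, 1.0, -0.002], [-0.004, -0.002, -1.0]]
wrist_force: [3.8, -4.9, 0.0]
gripper_width: 0.0
```

```bash
cat >> h.py <<'E'
def tree(im):
    C=cloud(im);q=C.reshape(-1,3);r=np.hypot(q[:,0]-610.5,q[:,1]+79)
    m=(q[:,2]>198)&(q[:,2]<216)&(r>85)&(r<115)
    v=q[m];a=np.arctan2(-(v[:,1]+79),-(v[:,0]-610.5));
    b=abs(a+(-.0))<1.0
    v=v[b];a=np.median(a[b]);print('pinpts',len(v),np.round(np.median(v,0),1),'tree',a+np.pi-2.845)
E
python3 - <<'E'
from h import *
plan(540,-81,146)
im=manip.get_image('wrist');save(im,'w3');tree(im);im=manip.get_image('top');save(im,'t3');tree(im)
E
```

```text
pos [ 556.9 -104.1  147.8] ang -180.0 q [-0.19  0.36  1.84 -0.    0.94 -1.76] F [ 3.8 -4.9  0. ] w 0.0 t 5.35 -> units [0.423 0.577 0.041] turn 0
pinpts 4023 [514.4 -96.6 207.4] tree 0.4708660734755199
pinpts 7 [512.9 -91.4 210.4] tree 0.42216533891755903
```

View pics/w3.png

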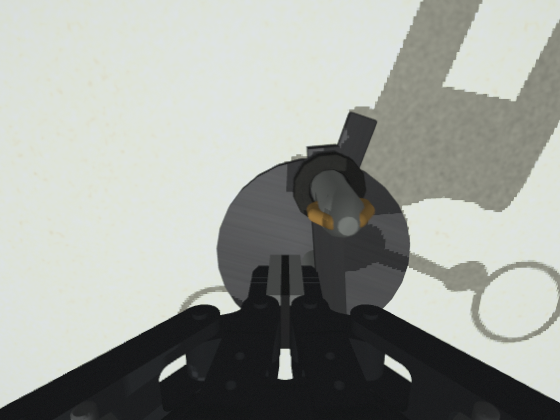

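jog_arm --steps '[0,0.05,0.08,0.02,0,0,0.1,0.16,0.02,0,0,0.15,0.24,0.02,0,0,0.2,0.32,0.02,0,0,0.25,0.4,0.02,0,0,0.3,0.48,0.02,0,0,0.35,0.54,0.02,0,0,0.38,0.58,0.02,0,0,0.38,0.58,0.02,0]'

```text
t: 6.2
tcp_pos: [540.0, -80.3, 145.7]
eef_rot: [[-1.0, -0.0, -0.0], [-0.0, 1.0, -0.0], [0.0, -0.0, -1.0]]
wrist_force: [-1.0, -3.4, 1.6]
gripper_width: 0.0
```

Run:
```python
from h import *
plan(540,-81,146)
im=manip.get_image('wrist');save(im,'w4');im=manip.get_image('top');save(im,'t4');tree(im)
im=manip.get_image('scene');tree(im)
```

```text
pos [540.  -80.3 145.7] ang -180.0 q [-0.15  0.33  1.88 -0.    0.93 -1.72] F [-1.  -3.4  1.6] w 0.0 t 6.2 -> units [ 0.001 -0.017 -0.007] turn 0
pinpts 3 [512.7 -60.1 200.9] tree 0.1014538543921435
pinpts 3 [516.5 -41.5 202.9] tree -0.0770879543111147
```

View pics/w4.png

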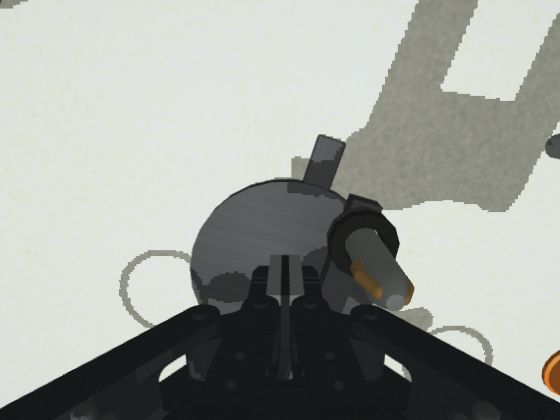

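Run:
```python
from h import *
im=manip.get_image('wrist')
for t in ['free_pin','pin_foot']:
    for d in manip.find_in(im,t)[:1]: print(t,d)
p=ray(im,303,396,210);print(p,np.arctan2(p[1]+79,p[0]-610.5)%6.283-2.845, np.hypot(p[1]+79,p[0]-610.5),cloud(im)[303,396])
```

```text
free_pin {'position': [261.5, 361.9], 'conf': 0.7}
pin_foot {'position': [262.9, 359.6], 'conf': 0.82}
[514.79047315 -51.795698   210.        ] 0.019658224907553645 99.50069133811562 [514.3102504  -52.07624405 210.76413897]
```

jog_arm --steps '[0,0,-0.3,0,0,0,0,-0.7,0,0,0,0,-1,0,0,0,0,-1,-0.6,0,0,0,-1,-1.4,0,0,0,-1,-2.2,0,0,0,-0.7,-3,0,0,0,-0.3,-3.7,0,0,0,0.3,-4.2,0,0,-0.7,0.6,-4.2,0,0,-0.7,0.6,-4.2,0]'

```text
t: 7.42
tcp_pos: [572.0, -55.1, 315.5]
eef_rot: [[-1.0, -0.001, 0.005], [-0.001, 1.0, 0.001], [-0.005, 0.001, -1.0]]
wrist_force: [-0.0, 0.3, -0.3]
gripper_width: -0.0
```

Run:
```python
from h import *
plan(475,285,250,62)
im=manip.get_image('wrist');save(im,'w5');im=manip.get_image('top');save(im,'t5')
```

```text
pos [572.  -55.1 315.5] ang -179.9 q [-0.1   0.2   1.65  0.    1.29 -1.67] F [-0.   0.3 -0.3] w -0.0 t 7.4167 -> units [2.424 8.503 1.631] turn 23.61
```

View pics/w5.png

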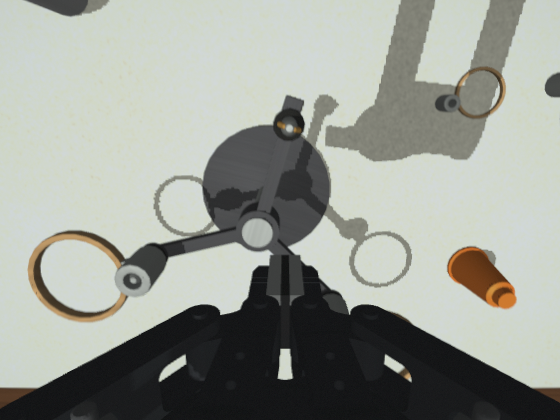

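View pics/t5.png

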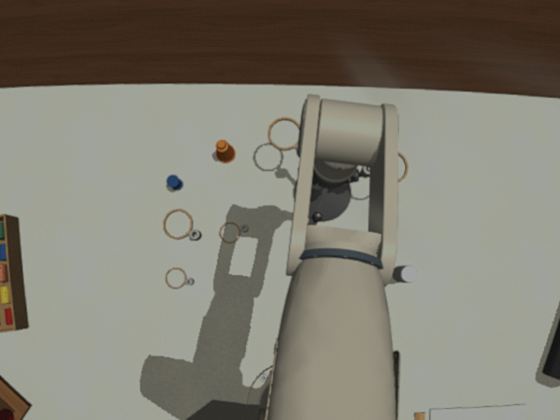

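Run:
```python
from h import *
im=manip.get_image('wrist');C=cloud(im)
cv2.imwrite('pics/w5c.png',cv2.resize(im['pixels'][80:250,220:340],None,fx=4,fy=3.5,interpolation=cv2.INTER_CUBIC)[:,:,::-1])
cv2.imwrite('pics/w5c.png',cv2.resize(im['pixels'][80:250,200:340],None,fx=3.5,fy=3.5,interpolation=cv2.INTER_CUBIC)[:,:,::-1])
```

```text
(no output)
```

View pics/w5c.png

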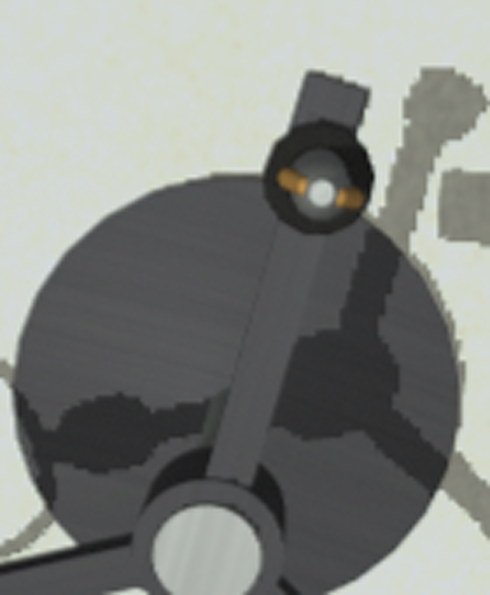

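Run:
```python
from h import *
im=manip.get_image('wrist');C=cloud(im)
f=lambda x,y,z:ray(im,80+(y-1.25)/3.5,200+(x-1.25)/3.5,z)
p=f(321,193,210);h=f(208,553,165);t=f(340,80,8);co=f(319,177,178)
print('pin',p,'hub',h,'toe',t,'collar',co)
for a in (p,t): v=a-h;print(np.arctan2(v[1],v[0]),np.linalg.norm(v[:2]))
print(C[128:134,280:300].reshape(-1,3)[:,2].round().reshape(6,20))
s=manip.get_state();print(s['tcp_pos'])
m=(C[...,2]>165)&(C[...,2]<192)&(np.hypot(C[...,0]-p[0],C[...,1]-p[1])<14);print(np.percentile(C[m][:,2],[5,25,50,75,95]))
```

```text
pin [513.47935008 -52.5361343  210.        ] hub [608.16945407 -80.3541127  165.        ] toe [490.6599849  -42.27390635   8.        ] collar [512.56553109 -52.4127516  178.        ]
2.8558527857314604 98.69172060306735
2.8282105112259313 123.52561458516767
[[174. 175. 174. 173. 162. 184. 197. 201. 203. 203. 204. 203. 203. 204.
  204. 203. 203. 197. 159. 172.]
 [174. 194. 196. 195. 176. 195. 203. 203. 204. 205. 206. 205. 206. 206.
  206. 205. 204. 202. 203. 175.]
 [195. 201. 201. 201. 200. 201. 204. 205. 204. 205. 206. 207. 206. 206.
  206. 204. 205. 204. 202. 165.]
 [200. 200. 201. 203. 204. 204. 205. 205. 206. 207. 208. 209. 207. 208.
  208. 207. 206. 205. 204. 203.]
 [200. 201. 204. 205. 205. 207. 206. 207. 208. 207. 208. 209. 209. 210.
  209. 208. 207. 205. 205. 204.]
 [201. 201. 203. 205. 205. 207. 208. 207. 207. 208. 209. 210. 210. 210.
  209. 210. 208. 206. 207. 204.]]
[567.46198345 -57.09606106 312.65328936]
[171.87863131 173.19283862 173.79984627 174.35214363 175.32402918]
```

jog_arm --steps '[0,0.1,0.6,0,1.4,20,0.3,1.3,0,2.8,60,0.5,2,0,4.2,60,0.7,2.7,0,5.6,60,0.9,3.4,0.2,7,60,1.1,4.1,0.4,8.4,60,1.3,4.8,0.6,9.8,60,1.5,5.5,0.8,11.2,60,1.7,6.2,1,12.6,60,1.9,6.9,1.2,14,60,2.1,7.6,1.4,15.4,60,2.31,8.55,1.57,16.8]'

```text
t: 8.62
tcp_pos: [475.3, 283.2, 249.9]
eef_rot: [[-0.101, 0.995, -0.002], [0.995, 0.101, -0.002], [-0.001, -0.002, -1.0]]
wrist_force: [0.8, -0.0, 0.5]
gripper_width: 60.1
```

jog_arm --steps '[60,0,0,0,1.4,60,0,0,0,2.8,60,0,0,0,4.2,60,0,0,0,5.6,60,0,0,0,6.8,60,0,0,0,6.8,60,0,0,0,6.8]'

```text
t: 9.2
tcp_pos: [476.1, 283.2, 250.6]
eef_rot: [[0.463, 0.886, -0.001], [0.886, -0.463, -0.001], [-0.001, -0.001, -1.0]]
wrist_force: [-0.3, -0.2, 0.4]
gripper_width: 60.2
```

Run:
```python
from h import *
im=manip.get_image('wrist');save(im,'w6')
plan(475,285,250,62)
C=cloud(im)
for d in manip.regions_of(im,'hoop_sleeve'): print(d['conf'],d['mask'].sum(),d['position'])
m=(C[...,2]>34)&(C[...,2]<46)
nn,l,st,ce=cv2.connectedComponentsWithStats(m.astype(np.uint8))
for i in range(1,nn):
    if st[i,4]>30: q=C[l==i];print(st[i],ce[i],q.mean(0),(q.min(0)+q.max(0))/2)
```

```text
pos [476.2 283.4 250.7] ang 62.4 q [ 0.53  0.22  1.76 -0.    1.15  1.02] F [-0.4 -0.1 -0. ] w 60.2 t 9.25 -> units [ 0.022 -0.044  0.018] turn 0.09
0.65 2440 [143.0, 278.5]
0.62 1136 [198.0, 170.8]
0.6 852 [249.4, 341.3]
[510 102  36  48 451] [521.11529933 124.49445676] [710.24981166 221.6671334   40.03011029] [719.63749284 214.8735766   40.01057779]
[269 160  28  29 507] [282.61143984 174.27218935] [475.09725894 287.4629084   39.55005174] [474.8961687  286.93587614  38.17836974]
```

View pics/w6.png

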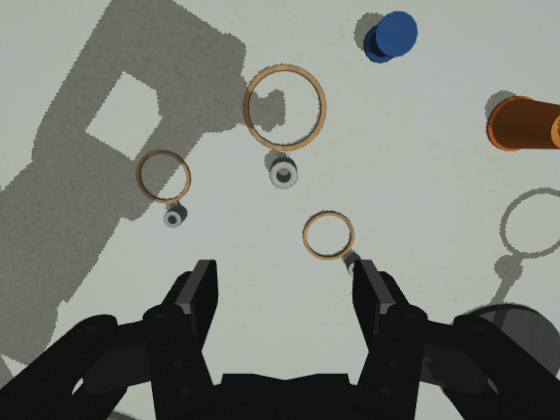

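Run:
```python
from h import *
im=manip.get_image('wrist')
r=ray(im,107,285,10);s=ray(im,173.5,284,40);v=r-s;print(s,r,np.degrees(np.arctan2(v[1],v[0])),np.linalg.norm(v[:2]))
plan(475.3,286.5,2,62.5)
```

```text
[477.02084764 287.98727431  40.        ] [508.5746382  346.01365696  10.        ] 61.46338116845287 66.05075913937921
pos [476.3 283.7 250.9] ang 62.4 q [ 0.53  0.22  1.76 -0.    1.15  1.02] F [-0.1  0.4 -0.7] w 60.0 t 9.35 -> units [ 0.053 -0.052  6.222] turn -0.02
```

jog_arm --steps '[60,0.07,-0.045,0.7,0.1,60,0.07,-0.045,1.6,0.1,60,0.07,-0.045,2.5,0.1,60,0.07,-0.045,3.4,0.1,60,0.07,-0.045,4.1,0.1,60,0.07,-0.045,4.7,0.1,60,0.07,-0.045,5.2,0.1,60,0.07,-0.045,5.6,0.1,60,0.07,-0.045,5.9,0.1,60,0.07,-0.045,6.1,0.1,60,0.07,-0.045,6.2,0.1,60,0.07,-0.045,6.2,0.1]'

```text
t: 10.35
tcp_pos: [475.9, 287.4, 2.6]
eef_rot: [[0.473, 0.881, -0.001], [0.881, -0.473, -0.0], [-0.001, -0.0, -1.0]]
wrist_force: [-0.0, 0.1, -0.3]
gripper_width: 59.9
```

Run:
```python
from h import *
im=manip.get_image('wrist');save(im,'w7')
plan(475,285,250,62)
```

```text
pos [476.2 287.6   3.3] ang 61.8 q [0.54 0.56 1.93 0.   0.65 1.03] F [-0.1 -0.3  0.2] w 59.9 t 10.4 -> units [-7.000e-02  4.000e-03 -6.168e+00] turn -0.05
```

View pics/w7.png

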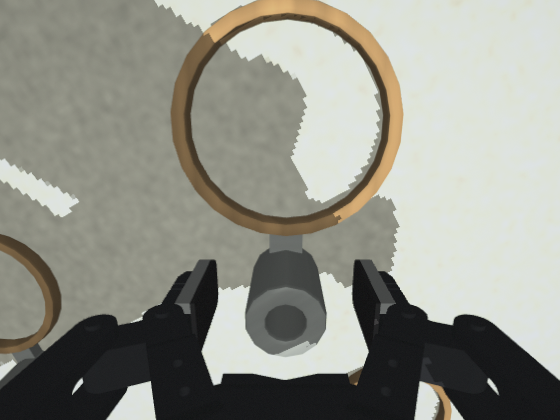

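jog_arm --steps '[45,0,0,0,0,20,0,0,0,0,15,0,0,0,0,15,0,0,0,0,15,0,0,0,0,15,0,0,0,0,15,0,0,0,0,15,0,0,0,0]' --newtons 50

```text
t: 11.07
tcp_pos: [476.6, 287.8, 4.0]
eef_rot: [[0.473, 0.881, 0.001], [0.881, -0.473, 0.001], [0.001, 0.001, -1.0]]
wrist_force: [-0.4, -0.6, 5.3]
gripper_width: 28.0
```

Run:
```python
from h import *
im=manip.get_image('wrist');save(im,'w8')
print(ray(im,321,286,40))
plan(475,285,250,62)
```

```text
[475.86104    286.93217768  40.        ]
pos [476.6 287.8   4. ] ang 61.8 q [ 0.54  0.56  1.93 -0.    0.65  1.03] F [-0.6 -0.5  5.9] w 28.1 t 11.1167 -> units [-7.300e-02  3.000e-03 -6.149e+00] turn -0.05
```

View pics/w8.png

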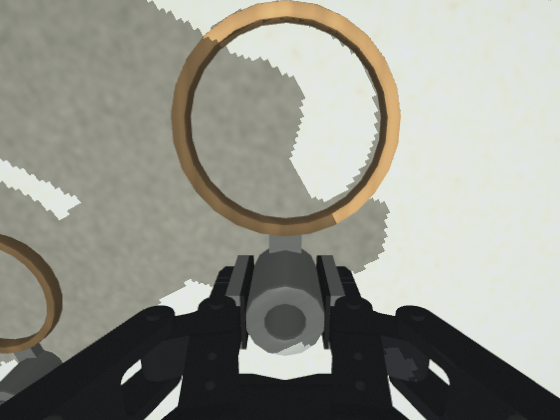

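jog_arm --steps '[15,0,0,-0.3,0,15,0,0,-1,0,15,0,0,-1.8,0,15,0,0,-2.6,0,15,0,0,-3.4,0,15,0,0,-4.2,0,15,-0.2,0.15,-5,0,15,-0.6,0.4,-5.7,0,15,-1.1,0.75,-6.2,0,15,-1.7,1.15,-6.4,0,15,-2.4,1.65,-6.4,0,15,-3,2.05,-6.4,0]'

```text
t: 12.12
tcp_pos: [491.5, 141.4, 260.9]
eef_rot: [[0.473, 0.881, 0.002], [0.881, -0.473, 0.0], [0.001, 0.002, -1.0]]
wrist_force: [-0.2, -0.2, -1.3]
gripper_width: 28.0
```

Run:
```python
from h import *
plan(514.5,-52,260,61.8)
```

```text
pos [491.5 141.4 260.9] ang 61.8 q [ 0.28  0.14  1.84 -0.    1.15  0.77] F [-0.2 -0.2 -1.3] w 28.0 t 12.1167 -> units [-3.989  2.792  0.023] turn -0.0
```

jog_arm --steps '[15,-0.5,0.35,0,0,15,-1,0.7,0,0,15,-1.5,1.05,0,0,15,-2,1.4,0,0,15,-2.5,1.75,0,0,15,-3,2.1,0,0,15,-3.4,2.4,0,0,15,-3.7,2.6,0,0,15,-3.9,2.74,0,0,15,-3.9,2.74,0,0,15,-3.9,2.74,0,0,15,-3.9,2.74,0,0]'

```text
t: 13.12
tcp_pos: [514.0, -45.6, 259.2]
eef_rot: [[0.473, 0.881, 0.0], [0.881, -0.473, 0.0], [0.0, -0.0, -1.0]]
wrist_force: [-0.5, 0.2, -1.3]
gripper_width: 28.2
```

Run:
```python
from h import *
im=manip.get_image('wrist');save(im,'w9')
im=manip.get_image('scene');save(im,'s9')
cv2.imwrite('pics/s9c.png',cv2.resize(im['pixels'][110:270,150:330],None,fx=3.5,fy=3.5,interpolation=cv2.INTER_CUBIC)[:,:,::-1])
plan(514.5,-52,260,61.8)
```

```text
pos [514.  -45.5 259.1] ang 61.8 q [-0.09  0.15  1.83  0.    1.15  0.4 ] F [ 0.1 -0.5 -1. ] w 28.0 t 13.2167 -> units [-0.138  0.087 -0.021] turn 0.0
```

View pics/w9.png

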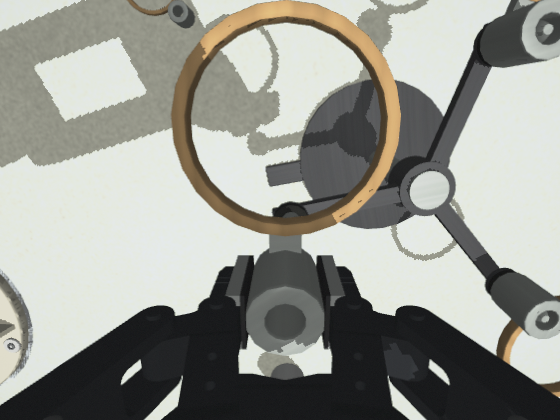

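View pics/s9c.png

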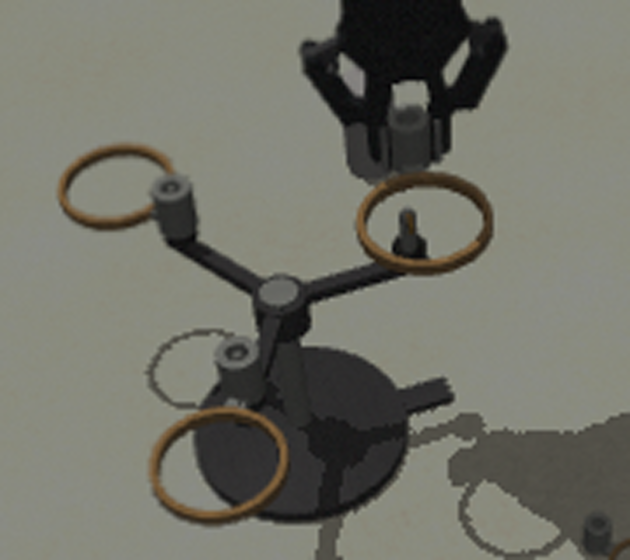

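Run:
```python
from h import *
im=manip.get_image('scene');f=lambda x,y,z:ray(im,110+(y-1.25)/3.5,150+(x-1.25)/3.5,z)
print('pin',f(408,210,210),'hub',f(279,294,165),'sleeve top',f(409,119,295.1))
w=manip.get_image('wrist')
print('hub w',ray(w,188,430,165),'sl top w',ray(w,321,286,295.1))
s=manip.get_state();print(s['tcp_pos'])
cv2.imwrite('pics/s9d.png',cv2.resize(im['pixels'][130:195,225:305],None,fx=9,fy=9,interpolation=cv2.INTER_CUBIC)[:,:,::-1])
```

```text
pin [515.34433501 -47.76043819 210.        ] hub [611.70955006 -76.27576577 165.        ] sleeve top [513.59119668 -42.5339388  295.1       ]
hub w [611.8017299  -78.83187522 165.        ] sl top w [513.41958298 -46.35852334 295.1       ]
[514.10602666 -45.59093896 259.10415115]
```

View pics/s9d.png

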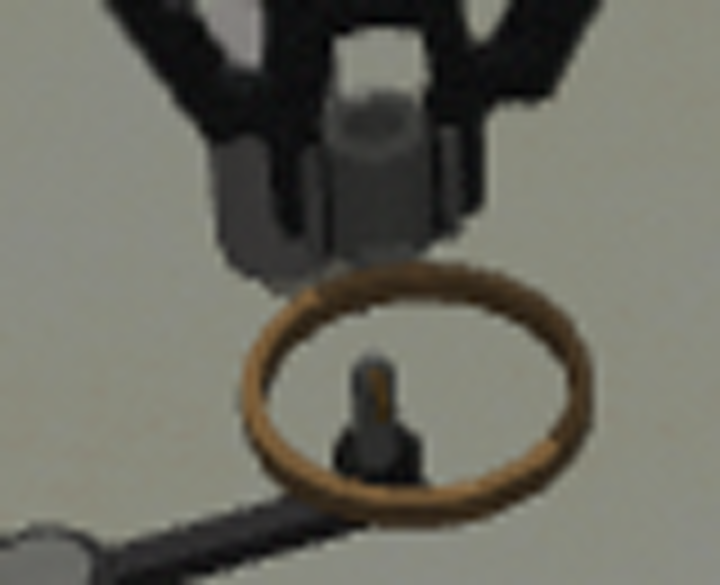

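Run:
```python
from h import *
im=manip.get_image('scene');f=lambda x,y,z:ray(im,130+(y-4)/9,225+(x-4)/9,z)
p=f(373,360,210);s=f(378,117,295.1);print(p,s,p-s)
im=manip.get_image('top');cv2.imwrite('pics/t9.png',cv2.resize(im['pixels'][150:260,260:420],None,fx=4,fy=4)[:,:,::-1])
```

```text
[515.5646253  -48.35092562 210.        ] [511.12031014 -45.61595326 295.1       ] [  4.44431516  -2.73497236 -85.1       ]
```

View pics/t9.png

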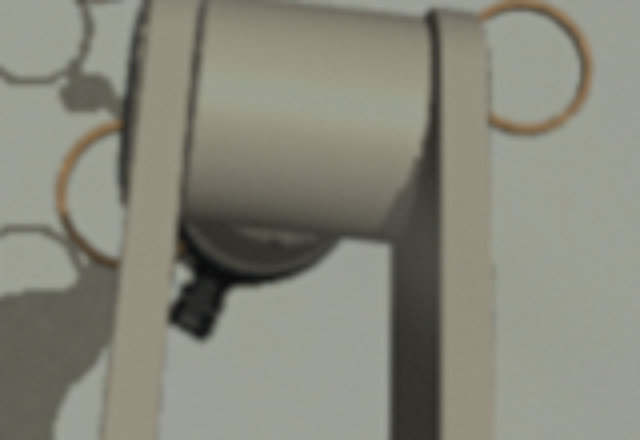

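jog_arm --steps '[15,-0.04,0.04,0.2,0,15,-0.087,0.086,0.4,0,15,-0.087,0.086,0.6,0,15,-0.087,0.086,0.75,0,15,-0.087,0.086,0.85,0,15,-0.087,0.086,0.92,0,15,-0.087,0.086,0.92,0,15,-0.087,0.086,0.92,0]'

```text
t: 14.08
tcp_pos: [515.6, -51.0, 222.2]
eef_rot: [[0.473, 0.881, -0.0], [0.881, -0.473, 0.0], [-0.0, -0.0, -1.0]]
wrist_force: [0.1, 0.6, -0.8]
gripper_width: 27.9
```

Run:
```python
from h import *
plan(515.5,-50.3,210,61.8)
im=manip.get_image('scene')
cv2.imwrite('pics/s10.png',cv2.resize(im['pixels'][130:195,225:305],None,fx=9,fy=9,interpolation=cv2.INTER_CUBIC)[:,:,::-1])
```

```text
pos [515.6 -51.  222.2] ang 61.8 q [-0.1   0.2   1.87 -0.    1.08  0.39] F [ 0.1  0.6 -0.8] w 27.9 t 14.0833 -> units [ 0.014 -0.011  0.305] turn -0.01
```

View pics/s10.png

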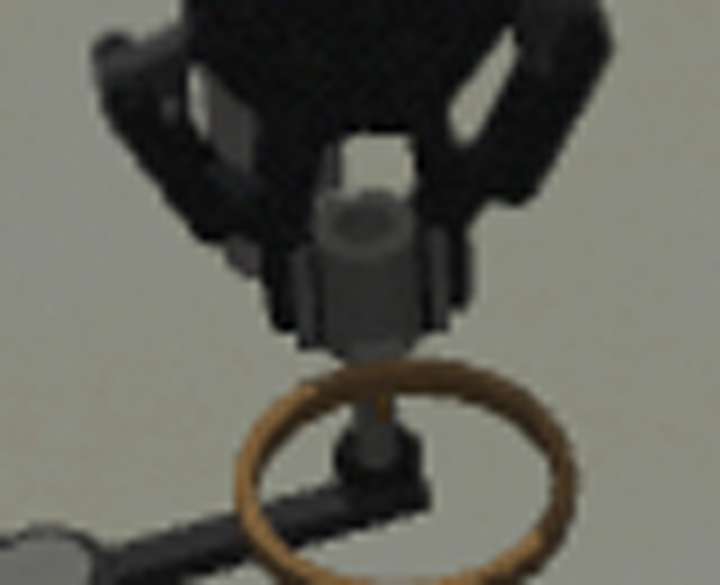

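Run:
```python
from h import *
im=manip.get_image('scene');f=lambda x,y,z:ray(im,130+(y-4)/9,225+(x-4)/9,z)
p=f(373,360,210);s=f(366,222,258.2);print(p,s,p-s); print(f(366,213,258.2))
print(f(376,365,210),f(370,222,258.2))
```

```text
[515.5646253  -48.35092562 210.        ] [514.11255662 -49.70724417 258.2       ] [  1.45206867   1.35631855 -48.2       ]
[511.93020377 -52.63159212 258.2       ]
[516.1326299  -46.21720347 210.        ] [513.29045763 -49.028135   258.2       ]
```

jog_arm --steps '[15,0.02,0,0.06,0,15,0.02,0,0.12,0,15,0.02,0,0.18,0,15,0.02,0,0.22,0,15,0.02,0,0.26,0,15,0.02,0,0.3,0,15,0.02,0,0.3,0,15,0.02,0,0.3,0]'

```text
t: 14.85
tcp_pos: [515.9, -50.3, 210.1]
eef_rot: [[0.473, 0.881, -0.0], [0.881, -0.473, 0.0], [-0.0, -0.0, -1.0]]
wrist_force: [0.0, -0.6, -2.0]
gripper_width: 28.3
```

Run:
```python
from h import *
plan(515.5,-50.3,210,61.8);plan(515.5,-50.3,210,61.8)
print(manip.get_state()['wrist_torque'])
im=manip.get_image('scene')
cv2.imwrite('pics/s11.png',cv2.resize(im['pixels'][130:195,225:305],None,fx=9,fy=9,interpolation=cv2.INTER_CUBIC)[:,:,::-1])
```

```text
pos [515.9 -50.3 210.1] ang 61.8 q [-0.1   0.21  1.88 -0.    1.05  0.39] F [ 0.  -0.6 -2. ] w 28.3 t 14.85 -> units [-0.004 -0.009  0.004] turn -0.01
pos [515.9 -50.3 210.1] ang 61.8 q [-0.1   0.21  1.88 -0.    1.05  0.39] F [ 0.  -0.6 -2. ] w 28.3 t 14.85 -> units [-0.004 -0.009  0.004] turn -0.01
[ 0.01325197 -0.06405941 -0.01317836]
```

View pics/s11.png

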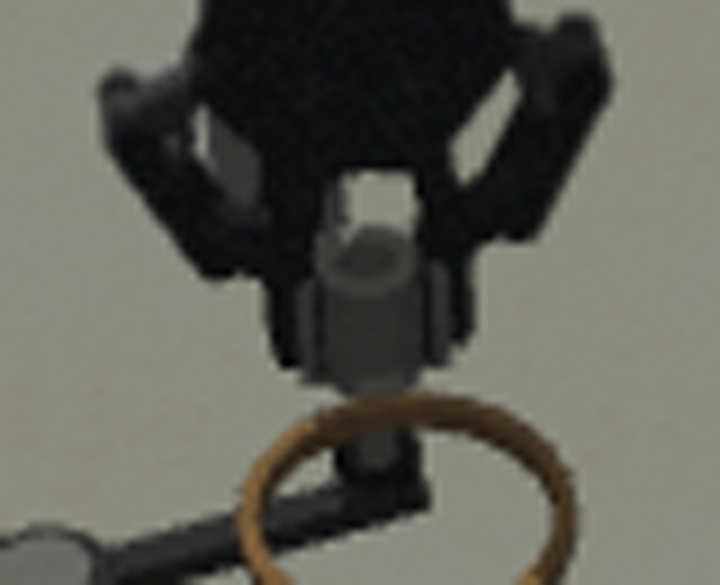

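jog_arm --steps '[15,0,0,0.03,0,15,0,0,0.06,0,15,0,0,0.09,0,15,0,0,0.12,0,15,0,0,0.12,0,15,0,0,0.12,0]'

```text
t: 15.4
tcp_pos: [515.9, -50.4, 205.4]
eef_rot: [[0.473, 0.881, -0.0], [0.881, -0.473, -0.0], [-0.0, -0.0, -1.0]]
wrist_force: [0.7, -1.1, -1.2]
gripper_width: 27.9
```

Run:
```python
from h import *
plan(515.5,-50.3,200,61.8)
print(manip.get_state()['wrist_torque'])
```

```text
pos [515.9 -50.4 205.4] ang 61.8 q [-0.1   0.22  1.89 -0.    1.04  0.39] F [ 0.7 -1.1 -1.2] w 27.9 t 15.4 -> units [-0.004 -0.01   0.135] turn -0.01
[-0.07584449 -0.00700117  0.00515988]
```

jog_arm --steps '[15,-0.007,0.012,0.03,0,15,-0.007,0.012,0.06,0,15,-0.007,0.012,0.09,0,15,-0.007,0.012,0.12,0,15,-0.007,0.012,0.12,0,15,-0.007,0.012,0.12,0]'

```text
t: 15.9
tcp_pos: [516.3, -50.8, 200.3]
eef_rot: [[0.473, 0.881, -0.0], [0.881, -0.473, -0.0], [-0.0, -0.0, -1.0]]
wrist_force: [2.2, -1.2, -2.6]
gripper_width: 28.3
```

Run:
```python
from h import *
plan(515.5,-50.3,200,61.8)
print(manip.get_state()['wrist_torque'])
```

```text
pos [516.3 -50.8 200.3] ang 61.8 q [-0.1   0.22  1.89 -0.    1.03  0.39] F [ 2.2 -1.2 -2.6] w 28.3 t 15.9 -> units [ 0.002 -0.023  0.008] turn -0.01
[-0.08682135 -0.33606039  0.04482883]
```

jog_arm --steps '[15,0,0.022,0,0,15,0,0.022,0.03,0,15,0,0.022,0.06,0,15,0,0.022,0.09,0,15,0,0.022,0.12,0,15,0,0.022,0.12,0]'

```text
t: 16.4
tcp_pos: [516.8, -51.1, 195.5]
eef_rot: [[0.473, 0.881, -0.0], [0.881, -0.473, 0.0], [-0.0, -0.0, -1.0]]
wrist_force: [-0.2, 0.9, -0.6]
gripper_width: 27.8
```

Run:
```python
from h import *
plan(515.5,-50.3,200,61.8)
print(manip.get_state()['wrist_torque'])
```

```text
pos [516.8 -51.1 195.5] ang 61.8 q [-0.1   0.23  1.89  0.    1.02  0.39] F [-0.2  0.9 -0.6] w 27.8 t 16.4 -> units [ 0.004 -0.038 -0.112] turn -0.01
[0.18115603 0.19696907 0.01819542]
```

jog_arm --steps '[15,0,0,0.025,0,15,0,0,0.05,0,15,0,0,0.075,0,15,0,0,0.1,0,15,0,0,0.1,0]'

```text
t: 16.82
tcp_pos: [516.8, -51.1, 191.5]
eef_rot: [[0.473, 0.881, -0.0], [0.881, -0.473, 0.0], [-0.0, -0.0, -1.0]]
wrist_force: [-2.8, 2.4, 0.2]
gripper_width: 28.0
```

Run:
```python
from h import *
plan(515.5,-50.3,200,61.8)
print(manip.get_state()['wrist_torque'])
im=manip.get_image('scene')
cv2.imwrite('pics/s12.png',cv2.resize(im['pixels'][130:195,225:305],None,fx=9,fy=9,interpolation=cv2.INTER_CUBIC)[:,:,::-1])
```

```text
pos [516.8 -51.1 191.5] ang 61.8 q [-0.1   0.23  1.9   0.    1.01  0.39] F [-2.8  2.4  0.2] w 28.0 t 16.8167 -> units [ 0.003 -0.038 -0.211] turn -0.01
[ 0.29162218  0.41271055 -0.01107415]
```

View pics/s12.png

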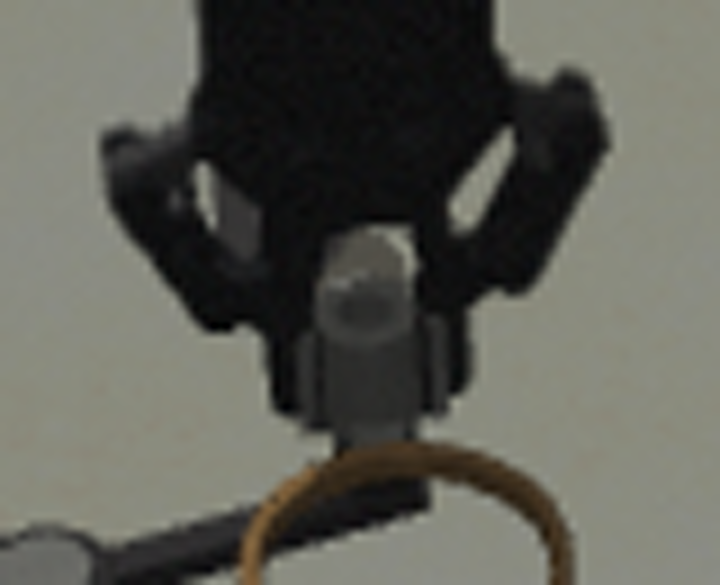

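jog_arm --steps '[15,0.003,-0.016,0,0,15,0.003,-0.016,0.025,0,15,0.003,-0.016,0.05,0,15,0.003,-0.016,0.075,0,15,0.003,-0.016,0.075,0]'

```text
t: 17.28
tcp_pos: [516.8, -50.9, 188.7]
eef_rot: [[0.473, 0.881, 0.001], [0.881, -0.473, -0.0], [0.0, 0.001, -1.0]]
wrist_force: [0.6, 0.2, -0.5]
gripper_width: 28.4
```

Run:
```python
from h import *
plan(515.5,-50.3,200,61.8)
print(manip.get_state()['wrist_torque'])
```

```text
pos [516.8 -50.9 188.7] ang 61.8 q [-0.1   0.24  1.9  -0.    1.    0.39] F [ 0.6  0.2 -0.5] w 28.4 t 17.2833 -> units [-0.001 -0.035 -0.282] turn -0.01
[-0.05682826 -0.05454566  0.00183869]
```

jog_arm --steps '[15,0,0,0.02,0,15,0,0,0.04,0,15,0,0,0.06,0,15,0,0,0.08,0,15,0,0,0.08,0]'

```text
t: 17.7
tcp_pos: [516.6, -50.8, 185.5]
eef_rot: [[0.473, 0.881, 0.0], [0.881, -0.473, -0.0], [0.0, 0.0, -1.0]]
wrist_force: [2.1, -1.3, -1.1]
gripper_width: 28.1
```

Run:
```python
from h import *
plan(515.5,-50.3,200,61.8)
print(manip.get_state()['wrist_torque'])
im=manip.get_image('wrist');save(im,'w13')
```

```text
pos [516.6 -50.8 185.5] ang 61.8 q [-0.1   0.24  1.9  -0.    1.    0.39] F [ 2.1 -1.3 -1.1] w 28.1 t 17.7 -> units [-0.001 -0.031 -0.363] turn -0.01
[-0.0482422  -0.21514833 -0.03255216]
```

View pics/w13.png

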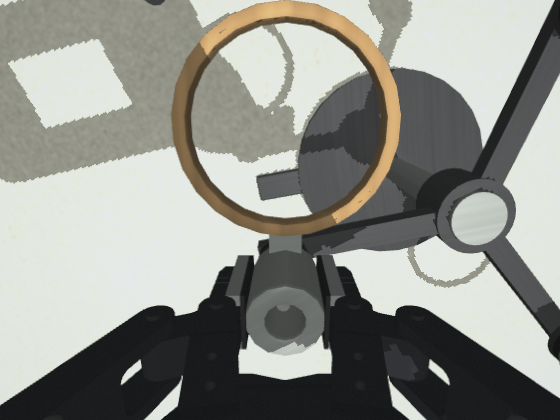

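jog_arm --steps '[15,0,0.01,0.02,0,15,0,0.01,0.04,0,15,0,0.01,0.06,0,15,0,0.01,0.08,0,15,0,0.01,0.08,0]'

```text
t: 18.17
tcp_pos: [516.7, -51.0, 182.2]
eef_rot: [[0.473, 0.881, -0.0], [0.881, -0.473, 0.0], [-0.0, -0.0, -1.0]]
wrist_force: [-0.3, -0.6, -1.8]
gripper_width: 28.3
```

Run:
```python
from h import *
plan(515.5,-50.3,200,61.8)
print(manip.get_state()['wrist_torque'])
```

```text
pos [516.7 -51.  182.2] ang 61.8 q [-0.1   0.25  1.91 -0.    0.99  0.39] F [-0.3 -0.6 -1.8] w 28.3 t 18.1667 -> units [ 0.001 -0.035 -0.446] turn -0.01
[-0.04245058 -0.0118994   0.01803986]
```

jog_arm --steps '[15,0,0,0.02,0,15,0,0,0.04,0,15,0,0,0.05,0,15,0,0,0.05,0]'

```text
t: 18.5
tcp_pos: [516.8, -51.0, 180.3]
eef_rot: [[0.473, 0.881, -0.0], [0.881, -0.473, 0.0], [-0.0, -0.0, -1.0]]
wrist_force: [-0.3, 0.3, -0.5]
gripper_width: 28.4
```

jog_arm --steps '[15,0,0,0.02,0,15,0,0,0.025,0,15,0,0,0.025,0]'

```text
t: 18.75
tcp_pos: [516.8, -51.0, 179.3]
eef_rot: [[0.473, 0.881, -0.0], [0.881, -0.473, -0.0], [-0.0, -0.0, -1.0]]
wrist_force: [-1.0, 0.4, -0.3]
gripper_width: 28.1
```

jog_arm --steps '[15,0,0,0.02,0,15,0,0,0.025,0,15,0,0,0.025,0]'

```text
t: 19.0
tcp_pos: [516.8, -51.0, 178.3]
eef_rot: [[0.473, 0.881, -0.0], [0.881, -0.473, 0.0], [-0.0, -0.0, -1.0]]
wrist_force: [-0.7, 0.4, 0.6]
gripper_width: 27.8
```

jog_arm --steps '[15,0,0,0.02,0,15,0,0,0.025,0,15,0,0,0.025,0]'

```text
t: 19.25
tcp_pos: [516.8, -50.9, 177.7]
eef_rot: [[0.473, 0.881, -0.0], [0.881, -0.473, 0.0], [0.0, -0.0, -1.0]]
wrist_force: [-2.1, 1.4, 4.9]
gripper_width: 28.0
```

jog_arm --steps '[15,0,0,0.01,0,15,0,0,0.01,0,15,0,0,0.01,0]'

```text
t: 19.5
tcp_pos: [516.8, -51.0, 177.4]
eef_rot: [[0.473, 0.881, 0.0], [0.881, -0.473, 0.0], [0.0, 0.0, -1.0]]
wrist_force: [-3.0, 0.6, 6.1]
gripper_width: 28.0
```

jog_arm --steps '[15,0,0,0.01,0,15,0,0,0.01,0,15,0,0,0.01,0]'

```text
t: 19.75
tcp_pos: [516.8, -50.9, 177.2]
eef_rot: [[0.473, 0.881, 0.0], [0.881, -0.473, 0.0], [0.0, 0.0, -1.0]]
wrist_force: [-3.7, 1.2, 7.9]
gripper_width: 28.0
```

jog_arm --steps '[15,0,-0.008,0,0,15,0,-0.01,0.01,0,15,0,-0.01,0.01,0]'

```text
t: 20.0
tcp_pos: [516.8, -50.9, 177.0]
eef_rot: [[0.473, 0.881, 0.001], [0.881, -0.473, -0.0], [0.0, 0.001, -1.0]]
wrist_force: [-3.3, -0.4, 9.1]
gripper_width: 27.9
```

jog_arm --steps '[15,0,-0.008,0.005,0,15,0,-0.01,0.01,0,15,0,-0.01,0.01,0]'

```text
t: 20.25
tcp_pos: [516.9, -50.9, 176.8]
eef_rot: [[0.473, 0.881, 0.002], [0.881, -0.473, -0.001], [0.0, 0.002, -1.0]]
wrist_force: [-2.5, -1.0, 10.3]
gripper_width: 28.1
```

Run:
```python
from h import *
plan(515.5,-50.3,200,61.8)
print(manip.get_state()['wrist_torque'])
im=manip.get_image('wrist');save(im,'w14')
```

```text
pos [516.9 -50.9 176.8] ang 61.8 q [-0.1   0.25  1.91 -0.    0.98  0.39] F [-2.5 -1.  10.3] w 28.1 t 20.25 -> units [-0.002 -0.036 -0.579] turn -0.01
[-0.13982368  0.49540371 -0.06038772]
```

View pics/w14.png

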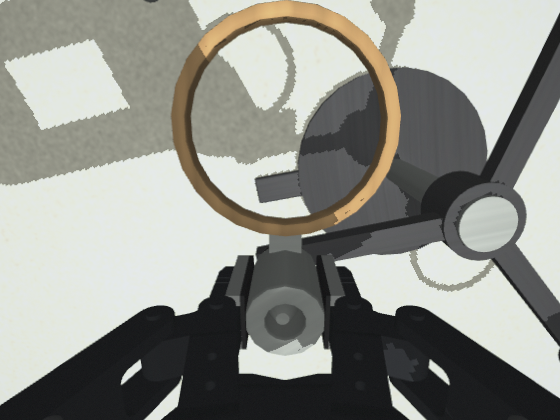

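jog_arm --steps '[32,0,0,0,0,40,0,0,0,0,50,0,0,0,0,60,0,0,0,0,60,0,0,0,0,60,0,0,0,0]'

```text
t: 20.8
tcp_pos: [516.1, -50.6, 175.7]
eef_rot: [[0.473, 0.881, -0.0], [0.881, -0.473, 0.0], [-0.0, -0.0, -1.0]]
wrist_force: [-0.5, -0.5, -0.3]
gripper_width: 60.2
```

Run:
```python
from h import *
plan(515.5,-50.3,200,61.8)
im=manip.get_image('wrist');save(im,'w15')
```

```text
pos [516.1 -50.6 175.7] ang 61.8 q [-0.1   0.25  1.91  0.    0.98  0.39] F [-0.5 -0.5 -0.3] w 60.2 t 20.8 -> units [-0.001 -0.017 -0.608] turn -0.01
```

View pics/w15.png

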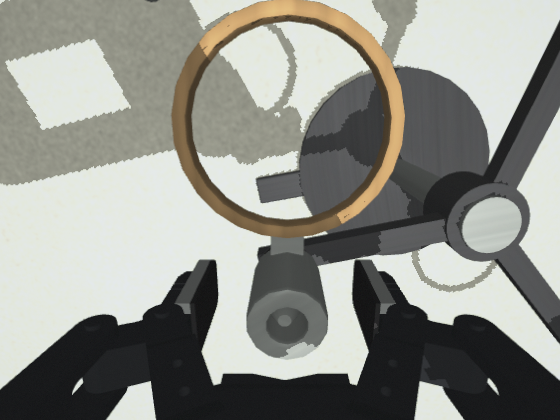

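jog_arm --steps '[60,0,0,-0.3,0,60,0,0,-0.8,0,60,0,0,-1.5,0,60,0,0,-2.2,0,60,0,0,-2.9,0,60,-0.4,0,-3.3,0,60,-0.9,0,-3.5,0,60,-1.4,0,-3.5,0,60,-1.7,0,-3.5,0,60,-1.7,0,-3.5,0,60,-1.7,0,-3.5,0,60,-1.7,0,-3.5,0]'

```text
t: 21.85
tcp_pos: [484.1, -110.1, 315.4]
eef_rot: [[0.474, 0.881, -0.0], [0.881, -0.474, 0.001], [0.0, -0.001, -1.0]]
wrist_force: [-0.2, 0.7, 0.1]
gripper_width: 59.8
```

Run:
```python
from h import *
plan(515.5,-50.3,200,61.8)
im=manip.get_image('wrist');save(im,'w16');C=cloud(im)
m=(C[...,2]>200)&(C[...,2]<222)&(np.hypot(C[...,0]-515,C[...,1]+51)<18)
q=C[m];print('sleeve top',len(q),np.median(q,0),(q.min(0)+q.max(0))/2)
im=manip.get_image('scene')
cv2.imwrite('pics/s16.png',cv2.resize(im['pixels'][120:210,180:310],None,fx=6,fy=6,interpolation=cv2.INTER_CUBIC)[:,:,::-1])
```

```text
pos [ 484.1 -110.1  315.4] ang 61.7 q [-0.23  0.07  1.8   0.    1.27  0.27] F [-0.2  0.7  0.1] w 59.8 t 21.85 -> units [ 1.687 -0.014  2.886] turn -0.01
sleeve top 1417 [515.03723774 -51.69655941 213.38949213] [515.40409846 -52.06243285 208.04594226]
```

View pics/w16.png

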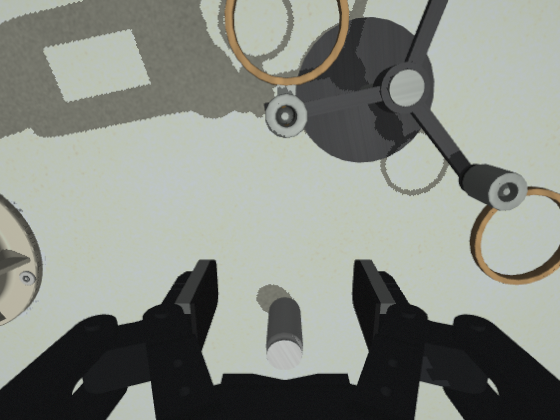

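View pics/s16.png

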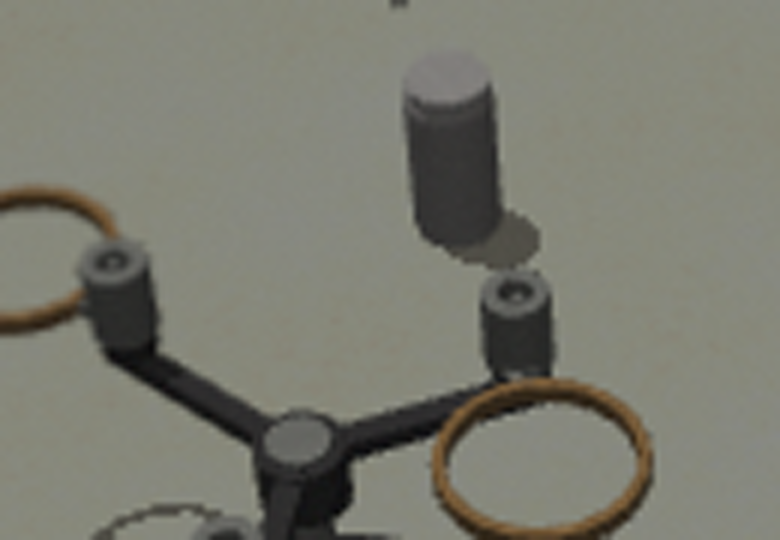

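Run:
```python
from h import *
im=manip.get_image('wrist')
h=ray(im,87,406,165);s=ray(im,116,286,213.4);v=s-h;print(h,s,np.arctan2(v[1],v[0])-2.845)
im=manip.get_image('top');C=cloud(im)
for t in ['thread_cone','spool','oil_can']:
    for d in manip.find_in(im,t)[:1]: print(t,d)
print(manip.hand_in())
```

```text
[610.54132018 -79.30080287 165.        ] [515.46666569 -52.21704827 213.4       ] 0.019075312833789937
thread_cone {'position': [184.5, 312.0], 'conf': 0.69}
spool {'position': [183.0, 174.8], 'conf': 0.59}
oil_can {'position': [273.0, 395.7], 'conf': 0.58}
the job is handed in; nothing more can be done
None
```

The hoop is on the empty branch's pin, seated on the rubber pad, and I handed the job in at about 22 s of the 72 s allowed. `hand_in()` gives no verdict, so success is my reading of the checks below.

**What I did:**
- **Tree:** I turned it with closed fingers against the empty branch. The forces I read were about 6 N or less.
- **Hoop:** I gripped the largest hoop by its sleeve and lowered it over the pin, correcting sideways by feel. I pressed it onto the pad with about 11.6 N, then let go and backed off.

**Last checks:**
- **Branch angle:** it points along the toe to within about 0.02 rad.
- **Sleeve on the pin:** its centre measures (515.5, -52.2), matching where I placed the pin to within about 1.5 mm.
- **Seating:** the sleeve's top is at about 213.4 mm, so its foot is at about 173.4 mm. I had measured the pad's top at about 173.8 mm from depth, and felt contact at about 174 mm.
- **Arm:** clear of everything, with the wrist force near zero.

**Doubts:**
- **Spring leaves:** I never clearly felt their 2 to 7 N resistance. The vertical force stayed below about 2 N until the pad.
- **Bystanders:** in the last top view the spool was found at the same spot as at the start. The oil can's detected point shifted 10 pixels, and I did not follow that up. The cone's best detection landed on the tree, so its position was not confirmed. Nothing came near any of them.

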